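Load a grinding ball and hold it in the optical gauge

ROBOT

A 6-joint arm with a two-finger parallel gripper is mounted at the origin on a cart in front of the work surface, level with it; the furniture and walls round the work are solid. World frame = base frame: x ahead of the robot, y to its left, z up, the work surface at z = 0. Lengths are in mm, angles in rad, forces in N, time in s.
With the tool pointing down it reaches from about 275 to 850 mm from the base axis. Payload 5.2 kg.
Tool frame: the origin (TCP) lies on the centre line of the jaws, within the pads' length; the fingertips stand 25 mm ahead of it and the grasp point (between the pads) lies 6 mm ahead of it; x points along the fingers, y is the direction in which the jaws open and shut, and the axes are right-handed (so a half turn about x gives the same grasp; the last joint's range is limited). The gripper opens to 85 mm and grips with 20 to 120 N. Pads are 22 mm wide; open, the fingers measure 114 mm over their backs; the gripper's body (76 mm by 85 mm) begins 54 mm behind the grasp point. The pads swing forward as they close: fully open they stand 13 mm farther back than shut.
Start: joints at [-1.367, 0.259, 1.535, -0, 1.348, -0.203], TCP at [217.641, -505.112, 256.31] pointing down, gripper open.
Joint ranges: [-3.14, 3.14], [-0.91, 2.08], [0.19, 2.58], [-1.22, 4.36], [0.22, 2.71], [-3.12, 3.12]. Speed limits (rad/s): [2.57, 2.57, 3.14, 3.14, 3.14, 3.14].

INTERFACE

Orientations are given as a unit quaternion [x, y, z, w].
In Python, from bench import state, optics, workorder gives the robot as it stands.
- The arm moves only by the tool send_rows, never from a script. Its argument "targets" is a list that holds one entry, the list of rows, each a list of 5 numbers: the opening in per cent of the stroke, from 0 (shut) to 100 (fully open), then the shift along the world's x, y, z in cm, then the turn about the world's z in rad. A call has exactly 8 rows; each row shifts and turns the commanded pose from where the row before left it; what a row does not reach is not made up. A row lasts 1/8 s, in which the tool goes at most 62.5 mm and 10.7 degrees, less where a joint would pass 70% of its speed; a pose out of reach is approached as far as the arm can. A call is refused whole if a number of a shift passes 6.25 or a number of a turn 0.188, either way. A call with a gripper value outside its range is refused whole. The fingers move at their own pace and stop on an object; "grip_force" is the grip in N (left out, the last holds). Time passes only in rows, so rows that do not move let the fingers close, or fill a call up. It gives the time, the measured TCP pose, the force and the opening at its end, in the units of the state.
- state(): the state, without advancing time (a new reading comes with each control period).
- optics.camera(name): name is "scene" or "top" or "wrist"; returns the picture (384x512x3 uint8, blue, green, red); there is no depth.
- optics.camera_model(name): a dict with "intrinsics" (3x3 intrinsics, pixels), "extrinsics" (4x4, takes a point from camera to world coordinates); the wrist camera has in their place "mount" (4x4, takes a point from camera to tool coordinates, whose origin is the TCP and whose axes are the tool frame's). Camera axes: x right, y up, looking along -z (the intrinsics and any distortion apply to the point x, -y, -z); pixel columns grow to the right and rows downward; lengths in mm; the calibration is good to about 2 mm. A picture is of the moment at which its call begins: read the wrist's pose just before it. camera_model takes no time and is no camera call.
- workorder.close_job(): hands the job in, once; it reports no verdict.
Trained networks look in the newest picture that a camera, given by its name, has taken for a name from the list of things; names that differ only in an ending like _2 or _b are one class to them, and where a whole thing is asked for, a point or a joint stands for the part that bears it (a point fixed in the world has none). Each returns a list of dicts, best first, with "conf" (0 to 1); they miss things now and then, are a little off and sometimes report something else, mostly with a low value. They report only what shows in the picture. A call takes as long as a camera call.
- optics.regions_of(camera, label): "pixels" (384x512 bool, what is visible of it).
- optics.spot_point(camera, label): "at" ([x, y, z] in mm, in world coordinates, good to about 4 mm: a listed point, or the origin of a listed thing).
The state is a dict: "t": time; "joint_positions": joint angles; "qd": joint speeds; "joint_efforts": joint torques, N m; "tool_pos": TCP position; "ee_rot": TCP orientation; "contact_force": force on the tool from outside, world axes, zero at the start; "moment": the same for the moment, N m; "opening": finger opening in mm.
Only numpy, scipy, OpenCV 4.12 (cv2) and the standard library are available. Lean on these libraries where they do the work, as an engineer would, in place of code of your own. Each camera call takes 0.05 s, during which the arm holds its last target.

TASK

Pick up the dark steel ball from its rubber rest, set it down gently in the ring pocket of the sample tray and let go of it. Then lift the tray by its orange grip blade, carry it level so that the ball stays in its pocket, and bring the ball between the two red lenses of the optical gauge, centred on the line from lens to lens and about half-way between them. Finish while still holding the tray there, level, still and clear of the gauge; leave the white ball where it is.

Things in the scene. Friction and masses are not known exactly. Their poses are not given: they have to be found in the camera images.
- steel_ball_center (a point): Centre of the loose steel ball: dark grey metal, 30 mm diameter, about 110 g. At the start it sits on one of two round black rubber rests (48 mm wide, seat 6 mm above the table inside a ring 3 mm high), so its centre is 21 mm above the table. Its axes mean nothing.
- white_ball_center (a point): Centre of the white ceramic ball, 30 mm diameter, on the other rubber rest; it must stay there. Its axes mean nothing.
- tray: Loose aluminium sample tray on the table, about 360 g; origin on its underside below the orange blade, z up, x towards the pocket. It reaches from x = -55 mm (dark steel counterweight) to +102 mm, is 64 mm wide in y, floor 5 mm thick, edge rim 9 mm high. Tray and ball balance within about 15 mm of the blade.
- tray_grip (a point): Grip point of the tray, inside its upright orange blade, 58 mm above the tray's underside. The blade is 34 mm long in the tray's x and 12 mm thick in its y; its top is 17 mm above this point, its foot 47 mm below. Same axes as the tray.
- tray_pocket (a point): Where the 30 mm ball's centre is when it sits in the tray's pocket: 75 mm ahead (tray +x) of the blade's centre, 20 mm above the tray's underside, 15 mm above its floor. The pocket is a dark steel ring, inside 26 mm, outside 34 mm, 3 mm high; the seated ball has about 4 mm play and rolls out if the tray is tipped some 35 degrees. Same axes as the tray.
- sieve_shaker: Tall fixed sieve shaker to the right of the work, always in the same place: keep the arm clear of it when it swings across. Its base is 380 mm in x by 300 mm in y about this origin (on the table); the white stack of sieves is about 210 mm wide and rises to 0.53 m, with rods and a bar up to 0.7 m above the table.
- gauge_beam (a point): Middle of the beam of the fixed optical gauge: half-way between the round red lenses of its two upright grey heads, 130 mm above the table. y runs along the beam, z up, x through the gauge, away from the robot. Heads and lenses leave y = -57 to +57 mm free; heads are 42 mm long in x, their tops 28 mm above the beam. Base 62 mm in x, 184 mm in y, top 15 mm above the table.

How it is judged (in metres and radians):
On the way, in this order (a step that is already met when the one before it is completed fails the run):
1. the steel ball sits in the pocket of the tray, let go, with the tray still on the table (distance between steel_ball_center and tray_pocket below 0.009 m and contact force between the fingers and steel_ball below 0.1 N and height (world z) of tray_grip below 0.064 m), for 0.2 s.
2. the tray is lifted by the fingers, 30 mm or more, with the ball in its pocket (distance between steel_ball_center and tray_pocket below 0.009 m and contact force between the fingers and tray above 1 N and height (world z) of tray_grip above 0.088 m), for 0.2 s.
At the end, for the whole second after the job is handed in: The fingers hold the tray, still and level within 6 degrees, touching neither the gauge nor the rest of the arm; the steel ball sits untouched in its pocket (within 9 mm of the seat centre), within 10 mm of the beam line across and in height and within 20 mm of the middle along the beam (distance between steel_ball_center and tray_pocket below 0.009 m and contact force between the fingers and tray above 1 N and contact force between the fingers and steel_ball below 0.1 N and x of steel_ball_center in the frame of gauge_beam between -0.01 and 0.01 m and z of steel_ball_center in the frame of gauge_beam between -0.01 and 0.01 m and y of steel_ball_center in the frame of gauge_beam between -0.02 and 0.02 m and angle between tray_grip's own z axis and vertical below 0.105 rad and linear speed of tray below 0.02 m/s and angular speed of tray below 0.15 rad/s and contact force between tray and gauge below 0.1 N and contact force between tray and the arm below 0.1 N); the arm keeps its last pose, push and grip.
It fails at once if the tray is tipped more than 20 degrees (angle between tray_grip's own z axis and vertical above 0.35 rad).
It fails at once if the steel ball falls to the table or the floor (height (world z) of steel_ball_center below 0.0165 m).
It fails at once if the white ball is moved by more than 15 mm (distance of white_ball_center from where it was at the start of the episode above 0.015 m).
It also fails if it takes over 62 s, if anything falls off the work surface, if the arm or the gripper's body presses on something with over 40 N, if the wrist force passes 120 N, or if a joint passes its speed limit or range.

## Working session

There is one attempt and no reset: what is moved stays moved. The work goes in short steps, Python scripts to look and compute and a tool call to move; the robot and the scene stay as the last step left them, time stands still between calls to the robot, and variables do not carry over. Pictures are saved under pics/ and viewed, and the job is handed in when it is done.

Besides the shell and the picture viewer there is one more tool, called as name(argument=value, ...) on one line, values as JSON. send_rows: Moves the arm, as the interface text tells. Its arguments: {"type":"object","properties":{"targets":{"type":"array"},"grip_force":{"type":"number"}},"required":["targets"]}

```bash
mkdir -p pics; ls; cat > h.py <<'E'
import numpy as np, cv2
from bench import state, optics, workorder
E
python3 - <<'E'
from h import *
s=state();print(s)
for c in ["scene","top"]:
    im=optics.camera(c);cv2.imwrite(f"pics/{c}0.png",im)
    for l in ["steel_ball_center","white_ball_center","tray","tray_grip","tray_pocket","gauge_beam","sieve_shaker"]:
        print(c,l,[(round(d["conf"],2),np.round(d["at"],1).tolist()) for d in optics.spot_point(c,l)][:3])
    m=optics.camera_model(c);print({k:np.round(v,3).tolist() if not isinstance(v,str) else v for k,v in m.items()})
print(optics.camera_model("wrist"));print(state()["t"])
E
```

```text
pics
{'t': 0.0, 'joint_positions': array([-1.36678400e+00,  2.59311431e-01,  1.53611555e+00,  1.56539068e-05,
        1.34799720e+00, -2.02795079e-01]), 'qd': array([-0.00028556, -0.00161195, -0.00080774, -0.00178833, -0.00021214,
       -0.00034968]), 'joint_efforts': array([-8.64035228e-04, -4.46036947e+01, -2.90573198e+01, -4.98726404e-04,
        1.15215825e-02,  1.30801260e-05]), 'tool_pos': array([ 217.54966463, -504.60495922,  255.47861486]), 'ee_rot': array([ 0.69253452,  0.1434847 , -0.69252451,  0.14218961]), 'contact_force': array([0.59771157, 0.43309217, 0.33819586]), 'moment': array([ 0.00561218, -0.05921853,  0.01820962]), 'opening': 85.54288007509639}
scene steel_ball_center [(0.54, [548.8, 372.6, 18.6])]
scene white_ball_center []
scene tray [(0.65, [475.1, 151.8, -1.7])]
scene tray_grip [(0.58, [469.5, 156.9, 57.4])]
scene tray_pocket [(0.65, [538.3, 180.1, 17.6])]
scene gauge_beam [(0.97, [683.3, 245.7, 131.7])]
scene sieve_shaker []
{'intrinsics': [[471.032, 0.0, 251.895], [0.0, 471.032, 192.067], [0.0, 0.0, 1.0]], 'extrinsics': [[0.736, 0.586, -0.338, 104.017], [-
[... 404 characters left out ...]
[0.0, 450.063, 189.064], [0.0, 0.0, 1.0]], 'extrinsics': [[0.02, 0.997, -0.071, 493.335], [-1.0, 0.02, 0.005, 123.714], [0.006, 0.071, 0.997, 1334.644], [0.0, 0.0, 0.0, 1.0]]}
{'intrinsics': array([[293.88803163,   0.        , 254.33020449],
       [  0.        , 293.88803163, 186.14102638],
       [  0.        ,   0.        ,   1.        ]]), 'mount': array([[-1.62355881e-03,  2.78109485e-01, -9.60548009e-01,
        -1.17375259e+02],
       [ 9.99998411e-01,  1.15834510e-03, -1.35486145e-03,
        -5.08426036e-01],
       [ 7.35846260e-04, -9.60548683e-01, -2.78110924e-01,
        -7.12750180e+01],
       [ 0.00000000e+00,  0.00000000e+00,  0.00000000e+00,
         1.00000000e+00]])}
0.8
```

View pics/scene0.png

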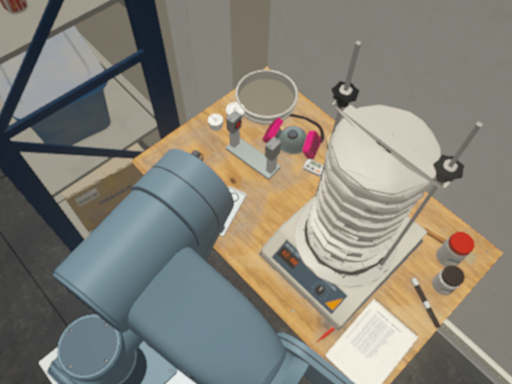

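View pics/top0.png

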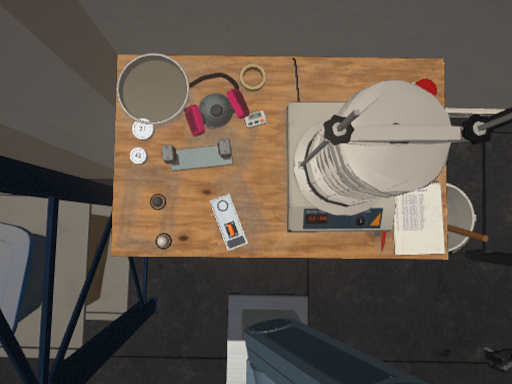

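```bash
cat >> h.py <<'E'
def proj(c,P):
    m=optics.camera_model(c);T=np.linalg.inv(m["extrinsics"]);K=m["intrinsics"]
    P=np.atleast_2d(P);q=(T[:3,:3]@P.T+T[:3,3:]).T
    q=q*[1,-1,-1];u=(K@q.T).T;return u[:,:2]/u[:,2:]
def back(c,uv,z):
    m=optics.camera_model(c);T=np.array(m["extrinsics"]);K=m["intrinsics"]
    r=np.linalg.inv(K)@[uv[0],uv[1],1];d=T[:3,:3]@(r*[1,-1,-1]);o=T[:3,3]
    return o+d*(z-o[2])/d[2]
E
python3 - <<'E'
from h import *
print(optics.camera_model("top").keys())
for n,uv,z in [("steel",(157,201),21),("white",(163,241),21),("shk corner nl",(289,232),60),("shk fl",(289,103),60),("ring",(223,205),8),("blade",(231,229),75),("rod",(338,128),690),("cw",(236,243),15),("h1",(168,152),150),("h2",(224,148),150),("tableN",(115,257),0),("tableF",(118,55),0)]:
    print(n,back("top",uv,z).round(1))
im=cv2.imread("pics/top0.png")
cv2.imwrite("pics/topz.png",cv2.resize(im[130:260,130:260],(780,780*1),interpolation=cv2.INTER_CUBIC)[:, :][0:600*2:1][:780])
a=cv2.resize(im[135:255,130:260],None,fx=5,fy=5,interpolation=cv2.INTER_CUBIC);cv2.imwrite("pics/topz.png",a)
E
```

```text
dict_keys(['intrinsics', 'extrinsics'])
steel [547.2 372.4  21. ]
white [431.6 351.2  21. ]
shk corner nl [465.7  -9.9  60. ]
shk fl [835.7  -5.1  60. ]
ring [539.9 180.3   8. ]
blade [471.1 153.6  75. ]
rod [631.1 -13.1 690. ]
cw [429.7 139.5  15. ]
h1 [672.5 323.3 150. ]
h2 [686.3 175.1 150. ]
tableN [381.2 494.    0. ]
tableF [988.5 509.5   0. ]
```

View pics/topz.png

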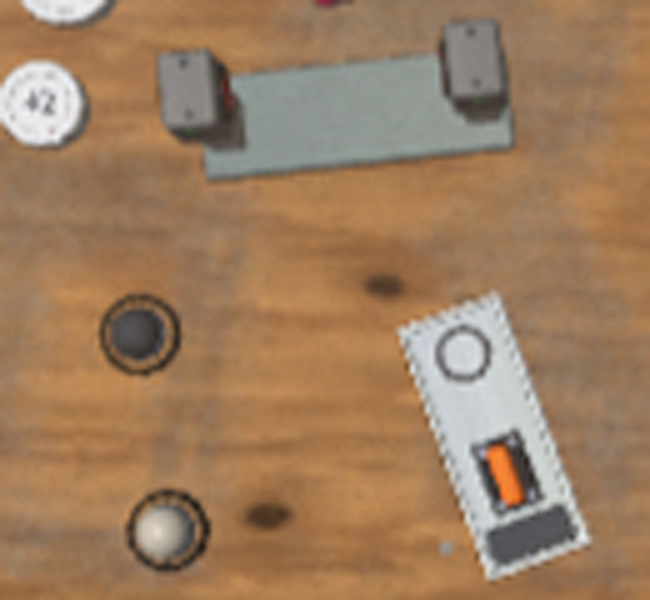

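```bash
cat >> h.py <<'E'
from scipy.spatial.transform import Rotation as R
def pose():
    s=state();M=R.from_quat(s["ee_rot"]).as_matrix()
    return s,np.array(s["tool_pos"]),M
def rep():
    s,p,M=pose()
    print("t",round(s["t"],2),"tcp",p.round(1),"jaw deg",np.degrees(np.arctan2(M[1,1],M[0,1])).round(2),"x",M[:,0].round(3),"q",np.round(s["joint_positions"],3),"F",np.round(s["contact_force"],1),"op",round(s["opening"],1))
def wcam(P=None,uv=None,z=None):
    s,p,M=pose();T=np.eye(4);T[:3,:3]=M;T[:3,3]=p
    m=optics.camera_model("wrist");return T@np.array(m["mount"]),m["intrinsics"]
def wback(T,K,uv,z):
    d=T[:3,:3]@((np.linalg.inv(K)@[uv[0],uv[1],1])*[1,-1,-1]);o=T[:3,3];return o+d*(z-o[2])/d[2]
E
python3 -c "
from h import *
rep()"
```

```text
t 0.8 tcp [ 217.7 -505.1  256.3] jaw deg -66.69 x [ 0. -0. -1.] q [-1.367  0.259  1.535  0.     1.348 -0.203] F [ 0.3  0.3 -0.1] op 85.3
```

send_rows(targets=[[[100, 0, 5.5, 0, 0], [100, 0, 5.5, 0, 0], [100, 0, 5.5, 0, 0], [100, 0.5, 5.5, 0, 0], [100, 1, 5, 0, 0], [100, 2, 5, 0, 0], [100, 2, 5, 0, 0], [100, 2, 5, 0, 0]]])

```text
t: 1.8
tool_pos: [293.0, -83.7, 256.7]
ee_rot: [0.693, 0.142, -0.692, 0.143]
contact_force: [0.5, -0.9, 1.2]
opening: 85.2
```

send_rows(targets=[[[100, 2, 4.5, 0, 0], [100, 2, 4.5, 0, 0], [100, 2, 4.5, 0, 0], [100, 2, 4.5, 0, 0], [100, 2, 4.5, 0, -0.02], [100, 2, 4.5, 0, -0.02], [100, 2, 4, 0, 0], [100, 2, 3, 0, 0]]])

```text
t: 2.8
tool_pos: [453.0, 256.8, 256.3]
ee_rot: [0.695, 0.13, -0.695, 0.129]
contact_force: [0.3, -0.1, -0.5]
opening: 85.3
```

```bash
python3 -c "
from h import *
rep()"
```

```text
t 2.8 tcp [453.  256.8 256.3] jaw deg -68.9 x [ 0.  0. -1.] q [0.301 0.206 1.604 0.    1.332 1.504] F [ 0.3 -0.1 -0.5] op 85.3
```

send_rows(targets=[[[100, 2.4, 2.9, -1, 0], [100, 2.4, 2.9, -1, 0], [100, 2.4, 2.9, -1, 0], [100, 2.2, 2.9, -1, 0], [70, 0, 0, -1, 0], [60, 0, 0, 0, 0], [60, 0, 0, 0, 0], [60, 0, 0, 0, 0]]])

```text
t: 3.8
tool_pos: [546.7, 370.4, 207.4]
ee_rot: [0.696, 0.129, -0.695, 0.129]
contact_force: [-1.0, -0.7, 0.2]
opening: 51.3
```

```bash
python3 - <<'E'
from h import *
rep()
T,K=wcam()
im=optics.camera("wrist");cv2.imwrite("pics/w1.png",im)
for l in ["steel_ball_center","white_ball_center","tray_pocket","tray_grip","gauge_beam"]:
    print(l,[(round(d["conf"],2),np.round(d["at"],1).tolist()) for d in optics.spot_point("wrist",l)][:3])
r=optics.regions_of("wrist","steel_ball_center")
for d in r[:2]:
    ys,xs=np.nonzero(d["pixels"]);uv=(xs.mean(),ys.mean());print(d["conf"],uv,len(xs),wback(T,K,uv,21).round(1))
E
```

```text
t 3.8 tcp [546.7 370.4 207.4] jaw deg -69.01 x [ 0.001  0.001 -1.   ] q [ 0.427  0.487  1.318 -0.     1.335  1.632] F [-1.  -0.7  0.2] op 51.3
steel_ball_center [(0.7, [468.7, 151.0, -0.7]), (0.66, [547.6, 375.7, 23.7])]
white_ball_center []
tray_pocket [(0.64, [539.0, 181.8, 20.5])]
tray_grip [(0.6, [465.7, 153.3, 56.5])]
gauge_beam []
0.98 (np.float64(252.4244966442953), np.float64(169.31040268456377)) 596 [547.9 373.2  21. ]
```

View pics/w1.png

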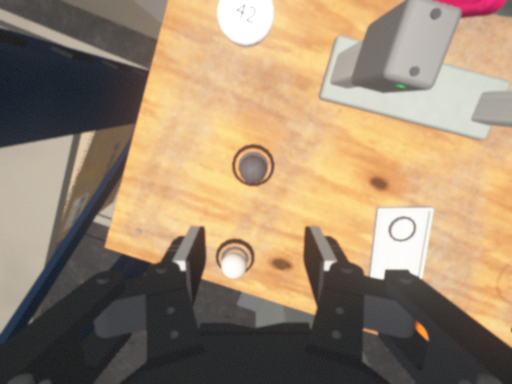

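send_rows(targets=[[[60, 0.1, 0.25, -3, 0], [60, 0, 0, -3, 0], [60, 0, 0, -3, 0], [60, 0, 0, -2, 0], [60, 0, 0, 0, 0], [60, 0, 0, 0, 0], [60, 0, 0, 0, 0], [60, 0, 0, 0, 0]]])

```text
t: 5.15
tool_pos: [548.1, 373.6, 97.4]
ee_rot: [0.696, 0.129, -0.695, 0.129]
contact_force: [-0.2, -0.2, -0.1]
opening: 51.6
```

```bash
python3 - <<'E'
from h import *
rep()
T,K=wcam()
im=optics.camera("wrist");cv2.imwrite("pics/w2.png",im)
r=optics.regions_of("wrist","steel_ball_center")
for d in r[:2]:
    ys,xs=np.nonzero(d["pixels"]);uv=(xs.mean(),ys.mean());print(d["conf"],uv,len(xs),wback(T,K,uv,21).round(1))
E
```

```text
t 5.15 tcp [548.1 373.6  97.4] jaw deg -68.98 x [ 0.002  0.001 -1.   ] q [ 0.431  0.588  1.434 -0.     1.118  1.634] F [-0.2 -0.2 -0.1] op 51.6
0.62 (np.float64(255.58893557422968), np.float64(207.38375350140055)) 1428 [548.1 373.   21. ]
```

View pics/w2.png

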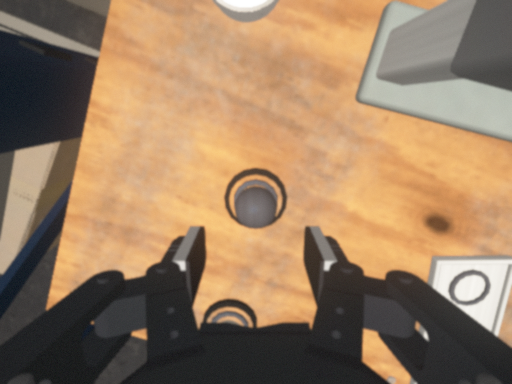

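send_rows(targets=[[[60, 0, 0, -2.5, 0], [60, 0, 0, -2, 0], [60, 0, 0, -1, 0], [60, 0, 0, -0.6, 0], [60, 0, 0, 0, 0], [40, 0, 0, 0, 0], [20, 0, 0, 0, 0], [20, 0, 0, 0, 0]]], grip_force=35)

```text
t: 6.25
tool_pos: [548.2, 373.8, 36.3]
ee_rot: [0.696, 0.129, -0.695, 0.129]
contact_force: [0.0, 1.3, 3.9]
opening: 27.4
```

send_rows(targets=[[[10, 0, 0, 0, 0], [10, 0, 0, 0, 0], [10, 0, 0, 0, 0], [10, 0, 0, 0, 0], [10, 0, 0, 0.5, 0], [10, 0, 0, 1, 0], [10, 0, 0, 1.5, 0], [10, 0, 0, 2, 0]]])

```text
t: 7.25
tool_pos: [547.4, 373.2, 86.1]
ee_rot: [-0.695, -0.129, 0.696, -0.129]
contact_force: [1.1, -0.3, -0.9]
opening: 27.6
```

```bash
python3 - <<'E'
from h import *
rep()
T,K=wcam()
im=optics.camera("wrist");cv2.imwrite("pics/w3.png",im)
E
```

```text
t 7.25 tcp [547.4 373.2  86.1] jaw deg -68.99 x [-0.001 -0.    -1.   ] q [ 0.43   0.6    1.444 -0.     1.099  1.634] F [ 1.1 -0.3 -0.9] op 27.6
```

View pics/w3.png

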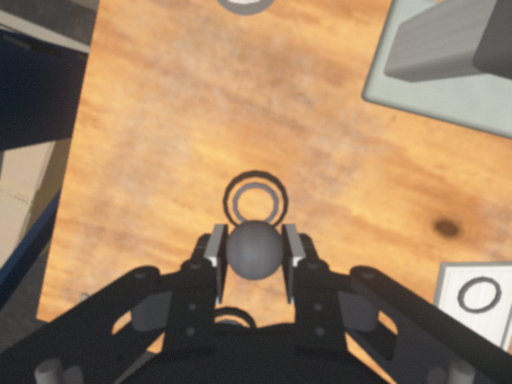

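send_rows(targets=[[[10, 0, 0, 3, 0], [10, -0.1, -2.5, 2, 0], [10, -0.1, -3.5, 1, 0], [10, -0.1, -3.5, 0, 0], [10, -0.1, -3.5, 0, 0], [10, -0.1, -3, 0, 0], [10, -0.1, -2, 0, 0], [10, -0.2, -1, 0, 0]]])

```text
t: 8.3
tool_pos: [539.8, 182.6, 145.6]
ee_rot: [0.696, 0.129, -0.695, 0.129]
contact_force: [0.1, -0.2, -0.7]
opening: 27.9
```

send_rows(targets=[[[10, 0, 0, 0, 0], [10, 0, 0, 0, 0], [10, 0, 0, 0, 0], [10, 0, 0, 0, 0], [10, 0, 0, 0, 0], [10, 0, 0, 0, 0], [10, 0, 0, 0, 0], [10, 0, 0, 0, 0]]])

```text
t: 9.3
tool_pos: [539.7, 183.4, 145.3]
ee_rot: [0.695, 0.129, -0.695, 0.129]
contact_force: [0.5, 0.4, -1.0]
opening: 27.8
```

```bash
python3 - <<'E'
from h import *
rep()
T,K=wcam()
im=optics.camera("wrist");cv2.imwrite("pics/w4.png",im)
for l in ["tray_pocket","tray_grip","steel_ball_center"]:
    print(l,[(round(d["conf"],2),np.round(d["at"],1).tolist()) for d in optics.spot_point("wrist",l)][:3])
E
```

```text
t 9.3 tcp [539.7 183.4 145.3] jaw deg -68.99 x [ 0.  0. -1.] q [0.132 0.39  1.637 0.    1.115 1.336] F [ 0.5  0.4 -1. ] op 27.8
tray_pocket [(0.69, [541.7, 181.0, 18.4])]
tray_grip [(0.6, [466.2, 155.8, 55.8])]
steel_ball_center [(0.93, [537.1, 185.1, 129.6])]
```

View pics/w4.png

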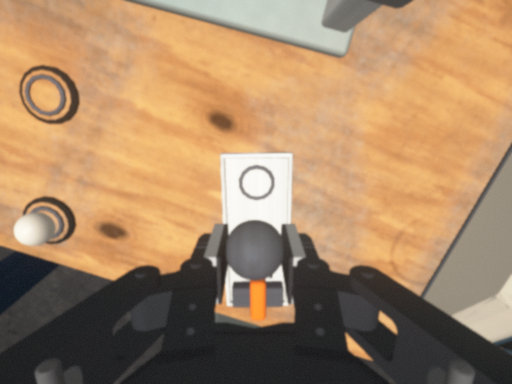

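```bash
python3 - <<'E'
from h import *
T,K=wcam()
im=cv2.imread("pics/w4.png");g=cv2.cvtColor(im,cv2.COLOR_BGR2GRAY)
c=g[160:206,234:280];m=(c<150).astype(np.uint8)
print(m.sum());ys,xs=np.nonzero(m)
cs,_=cv2.findContours(m,cv2.RETR_CCOMP,cv2.CHAIN_APPROX_NONE)
for k in cs:
    if len(k)>30:
        e=cv2.fitEllipse(k);uv=(e[0][0]+234,e[0][1]+160);print(e,uv,wback(T,K,uv,7).round(1))
# edges: tray left/right at row 215,170
for r in (165,180,200,215):
    print(r,[int(x) for x in np.nonzero(np.abs(np.diff(g[r,200:310].astype(int)))>25)[0]+200])
a=np.array([back("top",x,9)[:2] for x in ((0,0),)])
cv2.imwrite("pics/w4z.png",cv2.resize(im[140:320,190:330],None,fx=4,fy=4)[:600])
E
```

```text
167
((22.4475154876709, 22.033100128173828), (31.827022552490234, 33.32910919189453), 84.30379486083984) (256.4475154876709, 182.03310012817383) [541.3 182.1   7. ]
((22.347017288208008, 22.363840103149414), (30.758514404296875, 31.328807830810547), 95.94525146484375) (256.347017288208, 182.3638401031494) [541.  182.1   7. ]
165 []
180 [220, 238, 239, 241, 242, 270, 271, 273, 274, 291]
200 [291]
215 [290]
```

View pics/w4z.png

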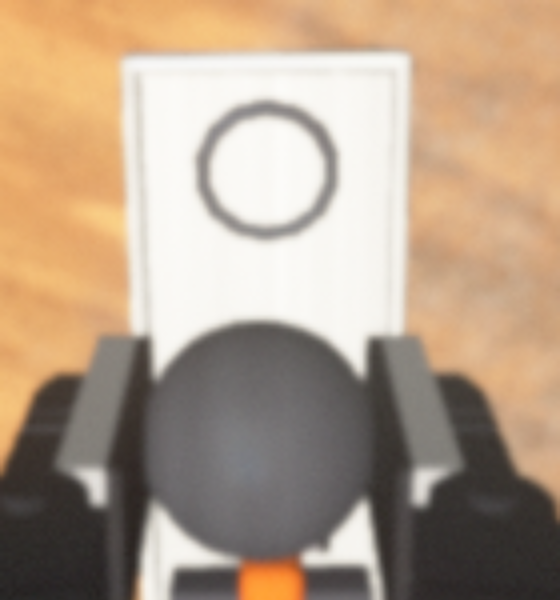

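send_rows(targets=[[[10, 0.15, -0.12, -3, 0], [10, 0, 0, -3, 0], [10, 0, 0, -2, 0], [10, 0, 0, -1, 0], [10, 0, 0, -0.4, 0], [10, 0, 0, 0, 0], [10, 0, 0, 0, 0], [10, 0, 0, 0, 0]]])

```text
t: 10.5
tool_pos: [541.6, 182.2, 52.0]
ee_rot: [0.696, 0.129, -0.695, 0.129]
contact_force: [-0.9, 0.2, -0.4]
opening: 27.8
```

```bash
python3 - <<'E'
from h import *
rep()
T,K=wcam()
im=optics.camera("wrist");cv2.imwrite("pics/w5.png",im)
E
```

```text
t 10.5 tcp [541.6 182.2  52. ] jaw deg -68.98 x [ 0.001  0.    -1.   ] q [0.129 0.507 1.72  0.    0.913 1.333] F [-0.9  0.2 -0.4] op 27.8
```

View pics/w5.png

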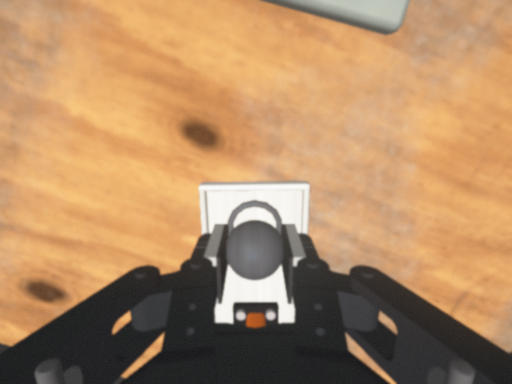

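send_rows(targets=[[[10, 0, 0, -0.6, 0], [10, 0, 0, -0.4, 0], [10, 0, 0, -0.3, 0], [10, 0, 0, -0.2, 0], [10, 0, 0, -0.05, 0], [10, 0, 0, 0, 0], [10, 0, 0, 0, 0], [10, 0, 0, 0, 0]]])

```text
t: 11.55
tool_pos: [541.2, 182.2, 36.0]
ee_rot: [0.695, 0.129, -0.695, 0.129]
contact_force: [0.6, 0.1, -1.0]
opening: 27.7
```

```bash
python3 - <<'E'
from h import *
rep()
im=optics.camera("wrist");cv2.imwrite("pics/w6.png",im)
E
```

```text
t 11.55 tcp [541.2 182.2  36. ] jaw deg -68.98 x [ 0.  0. -1.] q [0.129 0.53  1.731 0.    0.88  1.333] F [ 0.6  0.1 -1. ] op 27.7
```

View pics/w6.png

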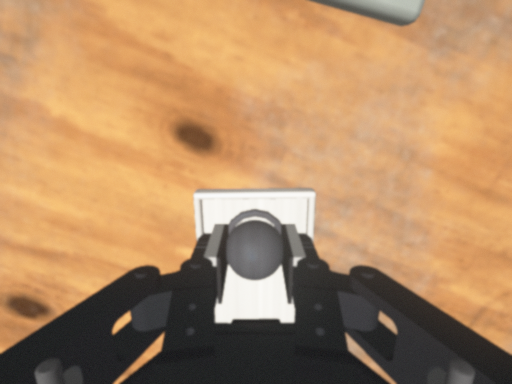

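send_rows(targets=[[[10, 0, 0, -0.05, 0], [10, 0, 0, 0, 0], [34, 0, 0, 0, 0], [38, 0, 0, 0, 0], [42, 0, 0, 0, 0], [46, 0, 0, 0, 0], [50, 0, 0, 0, 0], [55, 0, 0, 0, 0]]], grip_force=20)

```text
t: 12.6
tool_pos: [541.2, 182.2, 35.3]
ee_rot: [0.695, 0.129, -0.695, 0.129]
contact_force: [0.7, -0.1, 0.4]
opening: 46.9
```

```bash
python3 - <<'E'
from h import *
rep()
im=optics.camera("wrist");cv2.imwrite("pics/w7.png",im)
E
```

```text
t 12.6 tcp [541.2 182.2  35.3] jaw deg -68.99 x [ 0.  0. -1.] q [0.129 0.531 1.732 0.    0.879 1.334] F [ 0.7 -0.1  0.4] op 46.9
```

View pics/w7.png

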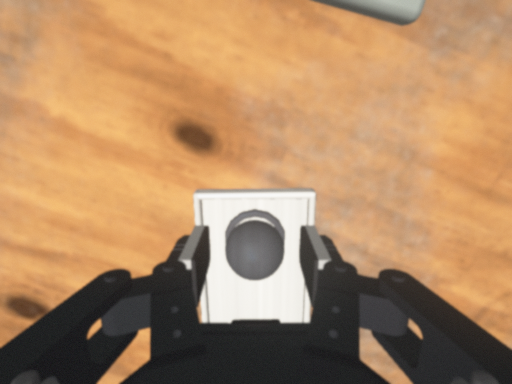

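send_rows(targets=[[[55, 0, 0, 1, 0], [55, 0, 0, 2, 0], [55, 0, 0, 3, 0], [55, 0, 0, 3, 0], [55, 0, 0, 2.5, 0], [55, -2.5, -1, 0, 0], [55, -3, -1.2, 0, 0], [55, -1.5, -0.5, 0, 0]]])

```text
t: 13.65
tool_pos: [469.9, 154.9, 150.9]
ee_rot: [0.695, 0.129, -0.695, 0.129]
contact_force: [0.2, 0.7, 0.1]
opening: 46.9
```

send_rows(targets=[[[55, 0, 0, 0, 0], [55, 0, 0, 0, 0], [55, 0, 0, 0, 0], [55, 0, 0, 0, 0], [55, 0, 0, 0, 0], [55, 0, 0, 0, 0], [55, 0, 0, 0, 0], [55, 0, 0, 0, 0]]])

```text
t: 14.65
tool_pos: [471.1, 155.2, 150.3]
ee_rot: [0.695, 0.129, -0.695, 0.129]
contact_force: [0.1, -0.5, 0.3]
opening: 47.2
```

```bash
python3 - <<'E'
from h import *
rep()
T,K=wcam()
im=optics.camera("wrist");cv2.imwrite("pics/w8.png",im)
for l in ["tray_pocket","tray_grip","steel_ball_center"]:
    print(l,[(round(d["conf"],2),np.round(d["at"],1).tolist()) for d in optics.spot_point("wrist",l)][:3])
hsv=cv2.cvtColor(im,cv2.COLOR_BGR2HSV)
m=((hsv[...,0]>5)&(hsv[...,0]<18)&(hsv[...,1]>200)&(hsv[...,2]>200)).astype(np.uint8)
n,l,st,ce=cv2.connectedComponentsWithStats(m)
for i in range(1,n):
    if st[i,4]>100: print(st[i],ce[i],wback(T,K,ce[i],75).round(1))
E
```

```text
t 14.65 tcp [471.1 155.2 150.3] jaw deg -68.99 x [ 0.  0. -1.] q [0.093 0.264 1.81  0.    1.068 1.297] F [ 0.1 -0.5  0.3] op 47.2
tray_pocket []
tray_grip [(0.6, [537.9, 184.5, 23.4]), (0.59, [468.5, 155.3, 56.5])]
steel_ball_center [(0.85, [539.7, 183.0, 23.3])]
```

View pics/w8.png

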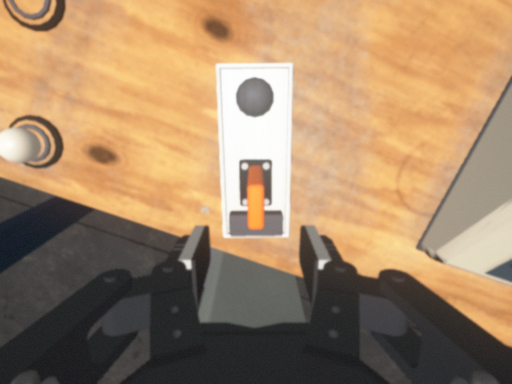

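send_rows(targets=[[[55, 0, 0, -3, 0], [55, 0, 0, -3, 0], [55, 0, 0, -1.6, 0], [45, 0, 0, -0.7, 0], [40, 0, 0, -0.3, 0], [35, 0, 0, 0, 0], [30, 0, 0, 0, 0], [25, 0, 0, 0, 0]]], grip_force=80)

```text
t: 15.85
tool_pos: [471.5, 155.2, 64.8]
ee_rot: [0.696, 0.129, -0.695, 0.129]
contact_force: [1.1, 0.6, 1.0]
opening: 21.2
```

send_rows(targets=[[[22, 0, 0, 0, 0], [19, 0, 0, 0, 0], [16, 0, 0, 0, 0], [13, 0, 0, 0, 0], [8, 0, 0, 0, 0], [0, 0, 0, 0, 0], [0, 0, 0, 0, 0], [0, 0, 0, 0, 0]]])

```text
t: 16.85
tool_pos: [471.2, 155.1, 64.4]
ee_rot: [0.695, 0.129, -0.695, 0.129]
contact_force: [0.5, -2.9, 0.2]
opening: 11.0
```

```bash
python3 - <<'E'
from h import *
rep()
im=optics.camera("wrist");cv2.imwrite("pics/w9.png",im)
im=optics.camera("top");cv2.imwrite("pics/top1.png",im)
for l in ["gauge_beam"]:
    print(l,[(round(d["conf"],2),np.round(d["at"],1).tolist()) for d in optics.spot_point("top",l)][:3])
a=cv2.resize(im[125:255,130:260],None,fx=4.5,fy=4.5,interpolation=cv2.INTER_CUBIC);cv2.imwrite("pics/top1z.png",a)
E
```

```text
t 16.85 tcp [471.2 155.1  64.4] jaw deg -68.98 x [ 0. -0. -1.] q [ 0.093  0.384  1.898 -0.     0.859  1.297] F [ 0.5 -2.9  0.2] op 11.0
gauge_beam [(0.82, [682.3, 250.5, 131.0])]
```

View pics/w9.png

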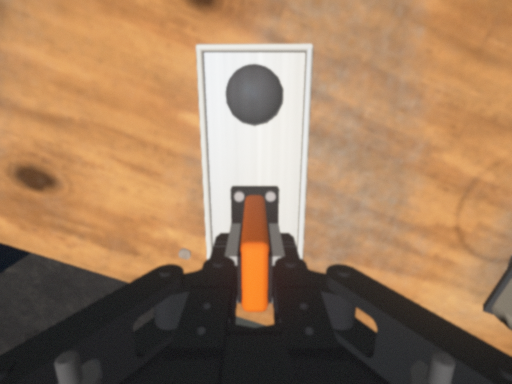

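View pics/top1z.png

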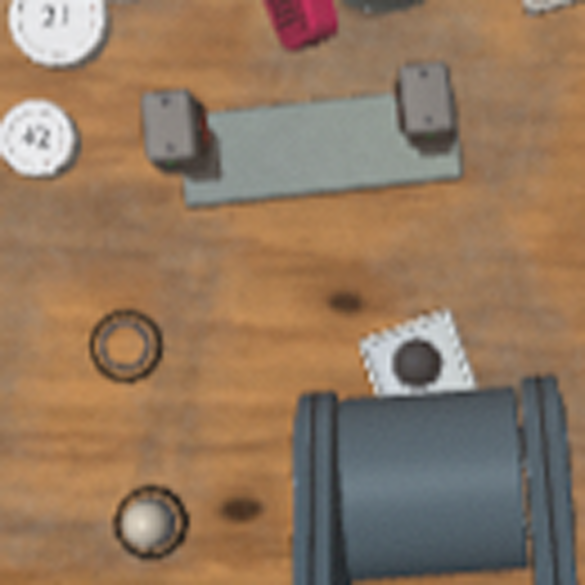

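send_rows(targets=[[[0, 0, 0, 0.3, 0], [0, 0, 0, 0.6, 0], [0, 0, 0, 1, 0], [0, 0, 0, 1.4, 0], [0, 0, 0, 1.6, 0], [0, 0, 0, 1.4, 0], [0, 0, 0, 0.8, 0], [0, 0, 0, 0.4, 0]]])

```text
t: 18.0
tool_pos: [471.2, 155.2, 139.9]
ee_rot: [0.695, 0.129, -0.695, 0.129]
contact_force: [-0.6, -0.6, -4.2]
opening: 11.1
```

```bash
python3 - <<'E'
from h import *
rep()
im=optics.camera("wrist");cv2.imwrite("pics/w10.png",im)
E
```

```text
t 18.0 tcp [471.2 155.2 139.9] jaw deg -68.98 x [ 0.001  0.    -1.   ] q [ 0.093  0.277  1.823 -0.     1.042  1.297] F [-0.6 -0.6 -4.2] op 11.1
```

View pics/w10.png

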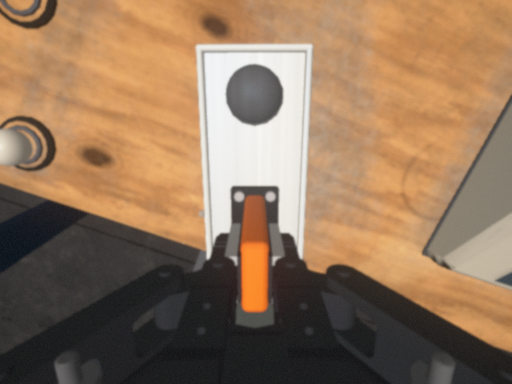

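send_rows(targets=[[[0, 0.2, 0.3, 0.3, -0.02], [0, 0.4, 0.9, 0.6, -0.04], [0, 0.5, 1.3, 0.7, -0.04], [0, 0.5, 1.5, 0.7, -0.04], [0, 0.5, 1.5, 0.6, -0.04], [0, 0.4, 1.2, 0.4, -0.04], [0, 0.3, 0.8, 0.2, -0.03], [0, 0.1, 0.4, 0, -0.02]]])

```text
t: 19.05
tool_pos: [500.2, 234.7, 173.9]
ee_rot: [-0.706, -0.034, 0.707, -0.034]
contact_force: [-0.4, -1.0, -4.1]
opening: 11.3
```

send_rows(targets=[[[0, 0, 0, 0, 0], [0, 0, 0, 0, 0], [0, 0, 0, 0, 0], [0, 0, 0, 0, 0], [0, 0, 0, 0, 0], [0, 0, 0, 0, 0], [0, 0, 0, 0, 0], [0, 0, 0, 0, 0]]])

```text
t: 20.05
tool_pos: [500.1, 234.2, 174.3]
ee_rot: [0.706, 0.034, -0.706, 0.034]
contact_force: [0.6, 0.8, -4.7]
opening: 11.1
```

```bash
python3 - <<'E'
from h import *
rep()
im=optics.camera("wrist");cv2.imwrite("pics/w11.png",im)
for c in ["wrist"]:
  for l in ["gauge_beam","steel_ball_center"]:
    print(c,l,[(round(d["conf"],2),np.round(d["at"],1).tolist()) for d in optics.spot_point(c,l)][:3])
im=optics.camera("scene");cv2.imwrite("pics/s11.png",im)
cv2.imwrite("pics/s11z.png",cv2.resize(im[60:210,150:350],None,fx=4,fy=4,interpolation=cv2.INTER_CUBIC))
for c in ["scene"]:
  for l in ["gauge_beam"]:
    print(c,l,[(round(d["conf"],2),np.round(d["at"],1).tolist()) for d in optics.spot_point(c,l)][:3])
E
```

```text
t 20.05 tcp [500.1 234.2 174.3] jaw deg -84.45 x [ 0.  0. -1.] q [0.236 0.331 1.646 0.    1.165 1.71 ] F [ 0.6  0.8 -4.7] op 11.1
wrist gauge_beam []
wrist steel_ball_center [(0.84, [572.8, 245.0, 134.5])]
scene gauge_beam [(0.65, [681.0, 247.1, 129.5])]
```

View pics/w11.png

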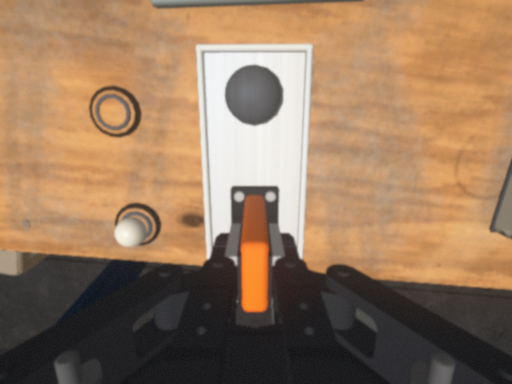

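View pics/s11z.png

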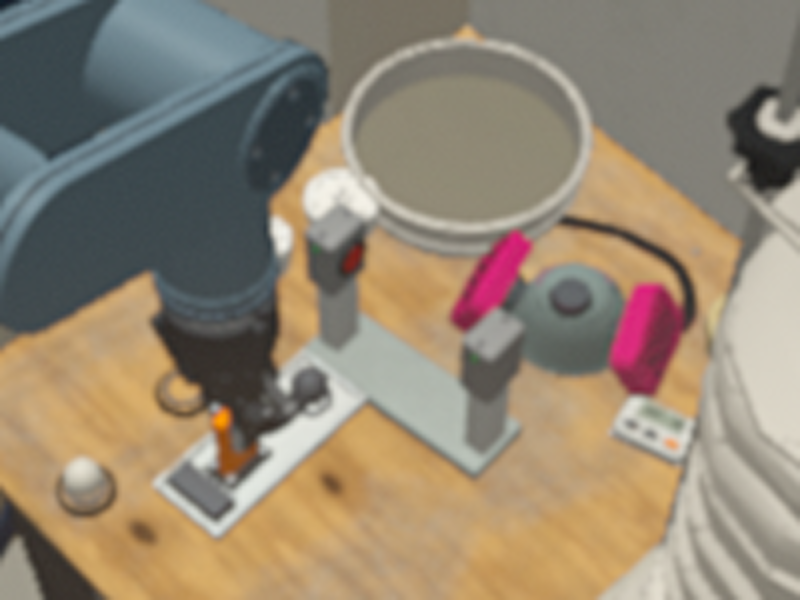

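```bash
python3 - <<'E'
from h import *
a=back("top",(171.3,171.1),15);b=back("top",(232.5,164.3),15);f1=back("top",(178,150.2),15);f2=back("top",(216,146.3),15)
print(a,b,np.linalg.norm(a-b),f1,f2)
d=(a-b)/np.linalg.norm(a-b);print("yaw",np.degrees(np.arctan2(-d[0],d[1])))
n=np.array([d[1],-d[0],0]);print("width",(f1-a)@n,(f2-b)@n,"centre",(a+b)/2+31*n)
def overlay(c,path,out,crop,f,x,y,yaw):
    im=cv2.imread(path);u0,v0,u1,v1=crop
    im=cv2.resize(im[v0:v1,u0:u1],None,fx=f,fy=f,interpolation=cv2.INTER_CUBIC)
    cy,sy=np.cos(yaw),np.sin(yaw)
    W=lambda P:np.array([[x+cy*p[0]-sy*p[1],y+sy*p[0]+cy*p[1],p[2]] for p in P])
    px=lambda P:((proj(c,W(P))-[u0,v0]+.5)*f).astype(np.int32)
    R=lambda x0,x1,y0,y1,z:[(x0,y0,z),(x1,y0,z),(x1,y1,z),(x0,y1,z)]
    for P,col in [(R(-31,31,-92,92,15),(255,0,0)),(R(-21,21,57,90,158),(0,255,0)),(R(-21,21,-90,-57,158),(0,255,0)),([(0,-57,130),(0,57,130)],(0,0,255))]:
        cv2.polylines(im,[px(P)],True,col,1)
    cv2.imwrite(out,im)
overlay("top","pics/top0.png","pics/ovt.png",(150,130,250,190),7,682.5,249,np.radians(5.3))
overlay("scene","pics/s11.png","pics/ovs.png",(215,90,295,190),6,682.5,249,np.radians(5.3))
E
```

```text
[636.39536212 334.50856369  15.        ] [660.28387229 154.78178199  15.        ] 181.3074101592491 [698.87259243 316.69268924  15.        ] [712.85921226 204.75193848  15.        ]
yaw 7.571131163183676
width 59.5851919490431 58.7009060061479 centre [679.06936083 248.72963808  15.        ]
```

View pics/ovt.png

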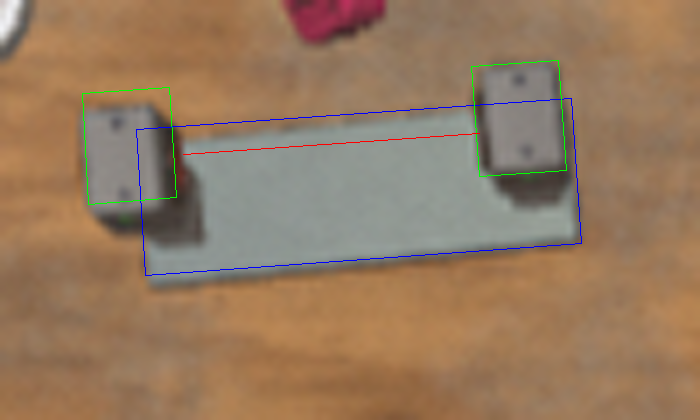

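View pics/ovs.png

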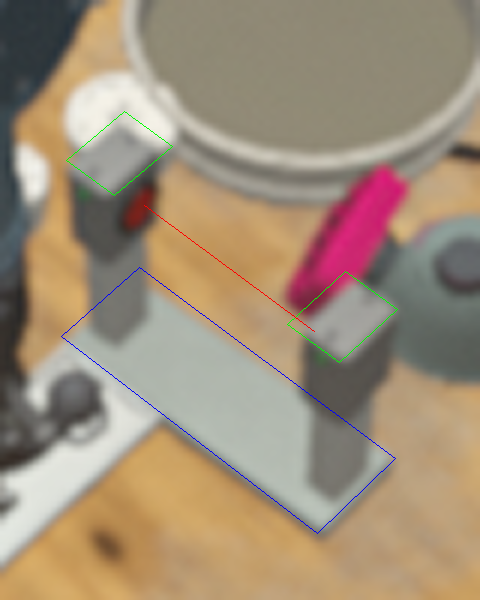

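Model sits slightly off; I'll fit yaw and position (yaw near 7.5°, x less).

```bash
cat >> h.py <<'E'
def overlay(c,path,out,crop,f,x,y,yaw):
    im=cv2.imread(path);u0,v0,u1,v1=crop
    im=cv2.resize(im[v0:v1,u0:u1],None,fx=f,fy=f,interpolation=cv2.INTER_CUBIC)
    cy,sy=np.cos(yaw),np.sin(yaw)
    W=lambda P:np.array([[x+cy*p[0]-sy*p[1],y+sy*p[0]+cy*p[1],p[2]] for p in P])
    px=lambda P:((proj(c,W(P))-[u0,v0]+.5)*f).astype(np.int32)
    R=lambda x0,x1,y0,y1,z:[(x0,y0,z),(x1,y0,z),(x1,y1,z),(x0,y1,z)]
    for P,col in [(R(-31,31,-92,92,15),(255,0,0)),(R(-21,21,60,88,158),(0,255,0)),(R(-21,21,-88,-60,158),(0,255,0)),([(0,-57,130),(0,57,130)],(0,0,255))]:
        cv2.polylines(im,[px(P)],True,col,1)
    cv2.imwrite(out,im)
E
python3 - <<'E'
from h import *
overlay("top","pics/top0.png","pics/ovt2.png",(150,130,250,190),7,678.8,249,np.radians(7))
overlay("scene","pics/s11.png","pics/ovs2.png",(215,90,295,190),6,678.8,249,np.radians(7))
E
```

```text
(no output)
```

View pics/ovt2.png

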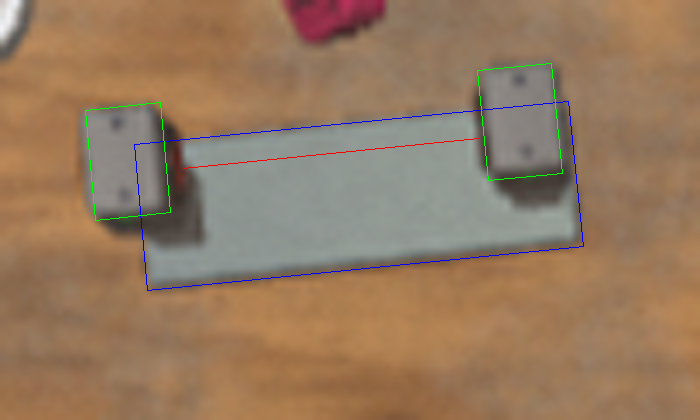

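View pics/ovs2.png

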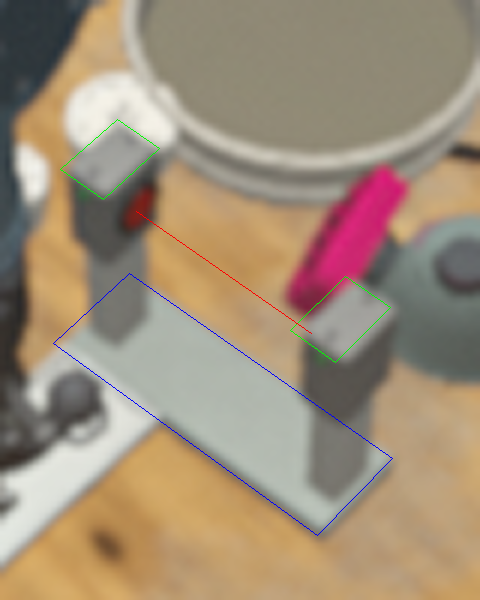

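send_rows(targets=[[[0, 0.4, 0.05, 0, 0.01], [0, 1, 0.05, 0, 0.015], [0, 1.6, 0.1, 0, 0], [0, 1.8, 0.1, 0, 0], [0, 1.6, 0.1, 0, 0], [0, 1.2, 0.05, 0, 0], [0, 0.6, 0.05, 0, 0], [0, 0.3, 0, 0, 0]]])

```text
t: 21.3
tool_pos: [585.2, 239.2, 174.1]
ee_rot: [-0.706, -0.043, 0.706, -0.043]
contact_force: [-0.1, 0.3, -5.0]
opening: 11.2
```

```bash
python3 - <<'E'
from h import *
rep()
im=optics.camera("wrist");cv2.imwrite("pics/w12.png",im)
E
```

```text
t 21.3 tcp [585.2 239.2 174.1] jaw deg -83.02 x [-0.001 -0.    -1.   ] q [0.212 0.465 1.438 0.    1.239 1.661] F [-0.1  0.3 -5. ] op 11.2
```

View pics/w12.png

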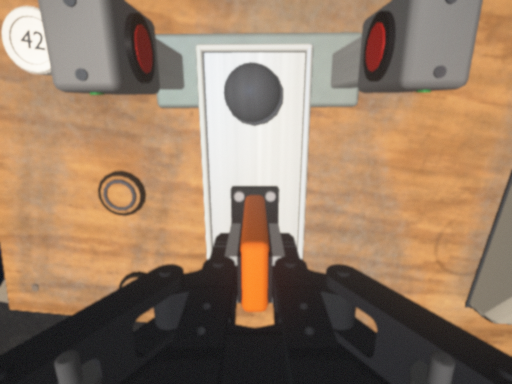

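```bash
python3 - <<'E'
from h import *
T,K=wcam();im=cv2.imread("pics/w12.png")
hsv=cv2.cvtColor(im,cv2.COLOR_BGR2HSV)
m=(((hsv[...,0]<6)|(hsv[...,0]>174))&(hsv[...,1]>140)&(hsv[...,2]>90)).astype(np.uint8)
n,l,st,ce=cv2.connectedComponentsWithStats(m)
L=[]
for i in range(1,n):
    if st[i,4]>80: p=wback(T,K,ce[i],130);L.append(p);print(st[i],ce[i].round(1),p.round(1))
c=(L[0]+L[1])/2;d=L[0]-L[1];print("mid",c,"len",np.linalg.norm(d),"yaw",np.degrees(np.arctan2(-d[0],d[1])))
print("ball",wback(T,K,(254,94),130))
s,p,M=pose();print("ball fk",p-M[:,2]*75)
E
```

```text
[366  22  20  50 725] [375.3  46.2] [689.7 190.9 130. ]
[134  25  18  47 600] [142.5  48. ] [674.7 307.2 130. ]
mid [682.2290432  249.06201936 130.        ] len 117.20001219734169 yaw -172.65768146083934
ball [659.56672642 248.78761082 130.        ]
ball fk [659.90160637 248.25570082 174.16124786]
```

send_rows(targets=[[[0, 0.2, 0, 0, 0], [0, 0.4, 0.02, 0, 0], [0, 0.5, 0.03, 0, 0], [0, 0.5, 0, 0, 0], [0, 0.4, 0, 0, 0], [0, 0.2, 0, 0, 0], [0, 0, 0, 0, 0], [0, 0, 0, 0, 0]]])

```text
t: 22.35
tool_pos: [607.0, 239.7, 174.2]
ee_rot: [-0.706, -0.043, 0.706, -0.043]
contact_force: [-0.5, 0.2, -4.0]
opening: 10.7
```

send_rows(targets=[[[0, 0, 0, 0, 0], [0, 0, 0, 0, 0], [0, 0, 0, 0, 0], [0, 0, 0, 0, 0], [0, 0, 0, 0, 0], [0, 0, 0, 0, 0], [0, 0, 0, 0, 0], [0, 0, 0, 0, 0]]])

```text
t: 23.35
tool_pos: [607.1, 239.7, 174.3]
ee_rot: [-0.706, -0.043, 0.706, -0.043]
contact_force: [-0.1, 0.2, -4.4]
opening: 11.1
```

```bash
python3 - <<'E'
from h import *
rep()
T,K=wcam();im=optics.camera("wrist");cv2.imwrite("pics/w13.png",im)
hsv=cv2.cvtColor(im,cv2.COLOR_BGR2HSV)
m=(((hsv[...,0]<6)|(hsv[...,0]>174))&(hsv[...,1]>140)&(hsv[...,2]>90)).astype(np.uint8)
n,l,st,ce=cv2.connectedComponentsWithStats(m)
L=[]
for i in range(1,n):
    if st[i,4]>80: p=wback(T,K,ce[i],130);L.append(p);print(st[i],ce[i].round(1),p.round(1))
if len(L)>1:
    c=(L[0]+L[1])/2;print("mid",c)
s,p,M=pose();print("ball fk",p-M[:,2]*75)
sc=optics.camera("scene");cv2.imwrite("pics/s13.png",sc)
cv2.imwrite("pics/s13z.png",cv2.resize(sc[60:210,170:330],None,fx=4,fy=4,interpolation=cv2.INTER_CUBIC))
for c in ["scene","wrist"]:
  for l in ["gauge_beam","steel_ball_center","tray_pocket"]:
    print(c,l,[(round(d["conf"],2),np.round(d["at"],1).tolist()) for d in optics.spot_point(c,l)][:3])
E
```

```text
t 23.35 tcp [607.1 239.7 174.3] jaw deg -83.02 x [-0.  0. -1.] q [0.205 0.5   1.381 0.    1.261 1.654] F [-0.1  0.2 -4.4] op 11.1
[358  70  17  45 611] [366.1  92.3] [689.2 191.1 130. ]
[135  73  17  43 558] [143.  94.] [674.2 307.2 130. ]
mid [681.71282366 249.13152957 130.        ]
ball fk [681.58944214 248.80249706 174.31405989]
scene gauge_beam []
scene steel_ball_center [(0.45, [682.7, 249.3, 128.3])]
scene tray_pocket []
wrist gauge_beam []
wrist steel_ball_center [(0.75, [682.4, 254.5, 132.5])]
wrist tray_pocket []
```

View pics/w13.png

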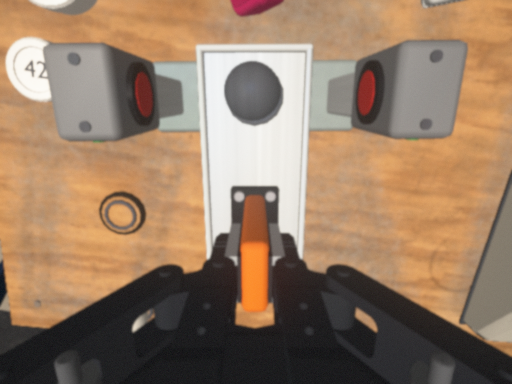

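View pics/s13z.png

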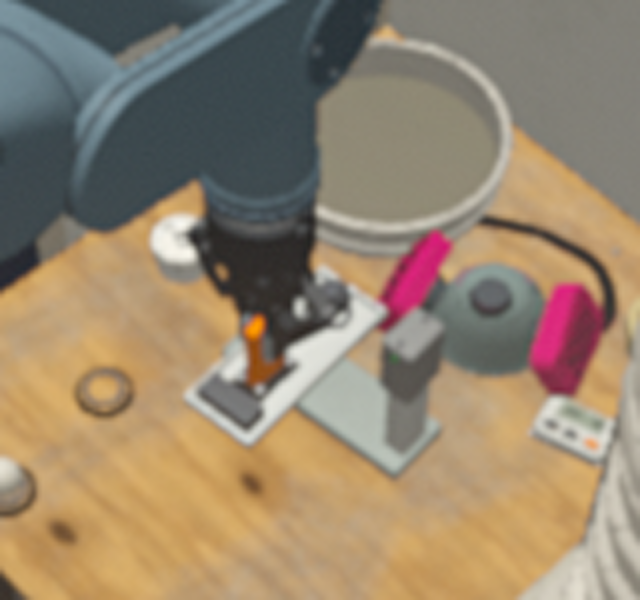

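```bash
python3 - <<'E'
from h import *
print(workorder.close_job());rep()
E
```

```text
the job is handed in; nothing more can be done
None
the job is handed in; nothing more can be done
```

I put the steel ball in the tray's ring pocket and let go of it. I then lifted the tray by its blade (80 N grip), carried it level to the gauge and handed the job in while holding it between the lenses, at about 23.5 s. No verdict is reported, so the figures below are from my own last checks.

- **Ball position:** in the last wrist picture the ball is at (253.5, 93) and the lenses at (143, 94) and (366, 92). That puts it about 1 mm or less from the middle, both across the beam and along it. Its height from the arm's pose is about 130 mm.
- **Tray:** the tool was vertical to 0.001, and the tray's appearance in the wrist view did not change after the lift, so I saw no tilt. The tray has clear space on both sides of the heads. The side force reading was about 0.2 N, and the weight about 4.4 N.
- **White ball:** it was on its rest in the last scene picture. I saw nothing touch it, but I did not measure its position at the end.

**Disagreements:**
- My estimates of the gauge's x position ranged from 679 mm (fit of the top view) to 683 mm (trained networks). I used the wrist view of the lenses, 681.7 mm.
- The wrist network placed the ball at y = 254.5 mm, against 249 mm from my own calculation and the scene view. That is still within the 20 mm allowed.
- The lenses measured 117 mm apart in the wrist view, against the stated 114 mm.

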